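# Stow the screwdriver in the half-covered tool tray

### The job

Put the screwdriver away in the half-covered tool tray. It is longer than the opening, so tip it blade down, feed the blade under the red cover while the handle is still above the rim, then bring it level and lay it on the tray floor before you let go, with the blade tip well under the cover and the handle lying free in the open part. Leave the ratchet and the pliers where they lie.

Things in the scene. Friction and masses are not known exactly. Their poses are not given: they have to be found in the camera images.
- driver_handle (a point): Screwdriver, 204 mm long, lying level: black handle with orange butt (98 mm long, 27 mm high, 20 mm across where gripped), then a bare steel shank 6 mm thick, axis 13 mm above the underside. Point: centre of the handle, 13.5 mm above the underside. Axes: y along it towards the butt, z up. Grasp here or up to 20 mm towards the blade.
- driver_tip (a point): Blade tip of the screwdriver, on its axis, 150 mm from the centre of the handle.
- driver_butt (a point): Orange butt end of the screwdriver, on its axis, 50 mm from the centre of the handle, 200 mm from the tip.
- screwdriver: The same screwdriver as a whole, about 0.12 kg; origin on its underside, 50 mm from the centre of the handle towards the blade, same axes.
- tray_floor (a point): Grey metal tool tray with a red cover over one end and a black floor, fixed. Point: centre of the inner floor, 4 mm above the worktop. Axes: y along the tray, away from the covered end; z up. Inside 260 mm long (y -130 to +130), 140 mm wide (x -70 to +70), 46 mm deep; walls 3 mm thick. Top open from y = -30 to +130 mm: 160 mm, shorter than the screwdriver.
- cover_edge (a point): Middle of the red cover's free edge, at its underside: 30 mm from the tray's centre towards the covered end, 46 mm above the floor. The cover is a flat plate 3 mm thick on the rim, from here to the end wall 100 mm away, over the full width.
- ratchet_mid (a point): Bystander: chrome ratchet wrench with a black grip and no orange, 191 x 38 x 28 mm, lying; the point is its middle, y along it. Leave it alone.
- pliers_mid (a point): Bystander: pliers with red grips, 168 x 50 x 12 mm, lying; the point is their middle, y along them. Leave them alone.
Not all that is in view belongs to the job. There is more than one size of the screwdriver; the job needs the largest.

How it is judged:
By the outcome, as a careful person would: the job done as asked, in the order asked, and still so for the second after the job is handed in, with the robot touching nothing.
It also fails if it takes over 38 s, if anything falls off the work surface, if the arm or the gripper's body presses on something with over 40 N, if the wrist force passes 120 N, or if a joint passes its speed limit or range.

### The arm

A 6-joint arm with a two-finger parallel gripper is mounted at the origin on a cart in front of the work surface, level with it; the furniture and walls round the work are solid. World frame = base frame: x ahead of the robot, y to its left, z up, the work surface at z = 0. Lengths are in m, angles in rad, forces in N, time in s.
With the tool pointing down it reaches from about 0.35 to 0.975 m from the base axis. Payload 4.9 kg.
Tool frame: the origin (TCP) lies on the mounting face of the last link; the fingertips stand 173 mm ahead of it and the grasp point (between the pads) lies 155 mm ahead of it (tcp_to_grasp is the distance from the TCP to the grasp point, in m); z points along the fingers, y is the line along which they close (so a half turn about z gives the same grasp; the last joint's range is limited). The gripper opens to 85 mm and grips with 20 to 120 N. Pads are 22 mm wide; open, the fingers measure 114 mm over their backs; the gripper's body (76 mm by 85 mm) begins 54 mm behind the grasp point. The pads swing forward as they close: fully open they stand 13 mm farther back than shut.
Start: joints at [1.137, 0.053, 1.613, -0, 1.476, -0.119], TCP at [0.194, 0.594, 0.405] pointing down, gripper open.
Joint ranges: [-3.01, 3.01], [-1.01, 2.22], [0.06, 2.58], [-1.02, 4.17], [0.09, 2.62], [-3.14, 3.14]. Speed limits (rad/s): [2.57, 2.57, 3.14, 3.14, 3.14, 3.14].

### API

Orientations are given as a rotation vector (axis times angle).
In Python, from station import get_obs, get_image, calibration, finish_job, tcp_to_grasp gives the robot as it stands. The module is installed in compiled form; this text tells all that it offers.
- The arm moves only by the tool arm_command, never from a script. Its argument "plan" is a list that holds one entry, the list of rows, each a list of 6 numbers: the shift along the tool's x, y, z in cm, then the turn, a rotation vector about the tool's x, y, z in rad. A call has 1 to 12 rows; each row is the pose to reach, as a shift and turn from the pose commanded when the call began, along the tool's axes at that moment; what a row does not reach only later rows make up. A row lasts 1/12 s, in which the tool goes at most 41.7 mm and 7.16 degrees, less where a joint would pass 70% of its speed; a pose out of reach is approached as far as the arm can. A call with a gripper value outside its range is refused whole. "gripper" is the closure, from -1 (fully open) to 1 (shut), set as the call begins (left out, the last holds). The fingers move at their own pace and stop on an object; "force" is the grip in N (left out, the last holds). Time passes only in rows, so rows that repeat a pose let the fingers close. It gives the time, the measured TCP pose, the force, the opening and the grip force at its end, in the units of the state.
- get_obs(): the state, without advancing time (a new reading comes with each control period).
- get_image(name): name is "scene" or "side" or "wrist"; returns (picture, depth): 400x640x3 uint8, blue, green, red; 400x640 float32, m along the optical axis (not along the pixel's ray), 0 where there is no reading.
- calibration(name): a dict with "fx", "fy", "cx", "cy" (pixels), "dist" ([k1, k2, p1, p2, k3] as OpenCV has them; the pictures are not rectified), "pose" (4x4, takes a point from camera to world coordinates). Camera axes: x right, y up, looking along -z (the intrinsics and any distortion apply to the point x, -y, -z); pixel columns grow to the right and rows downward; lengths in m; the calibration is good to about 2 mm. A picture is of the moment at which its call begins: read the wrist's pose just before it. calibration takes no time and is no camera call; for the wrist camera it gives the pose at the moment of the call.
- finish_job(): hands the job in; it is judged then, once.
The state is a dict: "t": time; "q": joint angles; "dq": joint speeds; "effort": joint torques, N m; "tool_pos": TCP position; "tool_rot": TCP orientation; "contact_force": force on the tool from outside, world axes, zero at the start; "wrist_torque": the same for the moment, N m; "opening": finger opening in m; "grip_force": force on a finger pad.
Only numpy, scipy, OpenCV 4.12 (cv2) and the standard library are available. Lean on these libraries where they do the work, as an engineer would, in place of code of your own. Each camera call takes 0.05 s, during which the arm holds its last target. There are 200 camera calls.

## Working session

There is one attempt and no reset: what is moved stays moved. The work goes in short steps, Python scripts to look and compute and a tool call to move; the robot and the scene stay as the last step left them, time stands still between calls to the robot, and variables do not carry over. Pictures are saved under pics/ and viewed, at most 10 in all, crops included, and the job is handed in when it is done.

Besides the shell and the picture viewer there is one more tool, called after "Emit:" by a JSON object that holds its "op" and its "data", one argument or row to a line. arm_command: Moves the arm, as the interface text tells. Its arguments: {"type":"object","properties":{"plan":{"type":"array"},"gripper":{"type":"number"},"force":{"type":"number"}},"required":["plan"]}

```bash
mkdir -p pics; cat > h.py <<'E'
import numpy as np, cv2
from station import *
from scipy.spatial.transform import Rotation as R
def snap(n,f):
    c=calibration(n); im,d=get_image(n); cv2.imwrite(f'pics/{f}.png',im); np.savez(f'pics/{f}.npz',d=d,im=im,**{k:c[k] for k in('fx','fy','cx','cy','dist','pose')}); return im,d
def px(f,u,v,z=None):
    """world point of pixel: from depth, or on plane z"""
    a=np.load(f'pics/{f}.npz'); K=np.array([[a['fx'],0,a['cx']],[0,a['fy'],a['cy']],[0,0,1]],float)
    n=cv2.undistortPoints(np.array([[[u,v]]],float),K,a['dist'])[0,0]
    r=np.array([n[0],-n[1],-1]); P=a['pose']
    if z is None:
        p=a['d'][int(v)-1:int(v)+2,int(u)-1:int(u)+2]; s=np.median(p[p>0]) if (p>0).any() else np.nan
    else: s=(z-P[2,3])/(P[:3,:3]@r)[2]
    return P[:3,:3]@(r*s)+P[:3,3]
E
python3 - <<'E'
from h import *
snap('scene','s0');snap('side','d0')
o=get_obs();print(o['t'],o['tool_pos'],o['tool_rot'],o['opening'],tcp_to_grasp)
E
```

```text
0.1 [0.19343115 0.59405583 0.40354027] [-4.92443918e-01 -3.10220915e+00  2.90571900e-03] 0.0856184433701748 0.1547
```

View pics/s0.png

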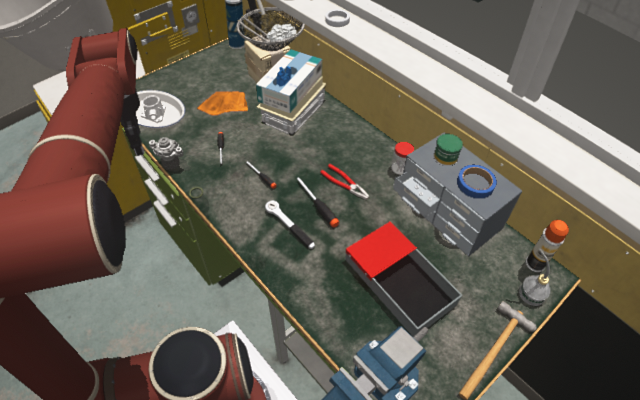

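View pics/d0.png

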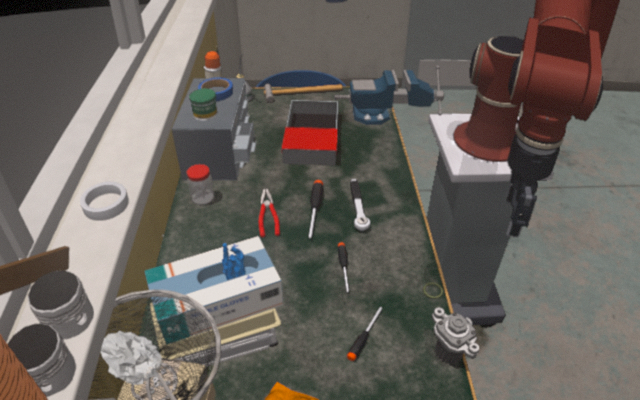

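The largest driver runs from its tip at about scene (298,178) to its butt at (335,226). The tray cover is around (380,250), with the open part towards (430,300). The two smaller drivers are at (220,147) and (262,175), the ratchet at (290,225) and the pliers at (345,180).

```bash
python3 - <<'E'
from h import *
import cv2
im=cv2.imread('pics/s0.png')
cv2.imwrite('pics/s0c.png',cv2.resize(im[160:340,255:475],None,fx=3.3,fy=3.3,interpolation=cv2.INTER_CUBIC))
for n,u,v in [('tip',298,178),('butt',335,225),('hmid',323,210),('small2 tip',247,162),('s2butt',275,187),('ratch',290,225)]:
    print(n,px('s0',u,v,.013).round(3),px('s0',u,v).round(3))
E
```

```text
tip [0.549 0.398 0.013] [0.556 0.406 0.001]
butt [0.517 0.2   0.013] [0.517 0.2   0.013]
hmid [0.526 0.26  0.013] [0.521 0.254 0.023]
small2 tip [0.472 0.55  0.013] [0.477 0.559 0.002]
s2butt [0.476 0.414 0.013] [0.48  0.42  0.005]
ratch [0.424 0.28  0.013] [0.422 0.277 0.018]
```

View pics/s0c.png

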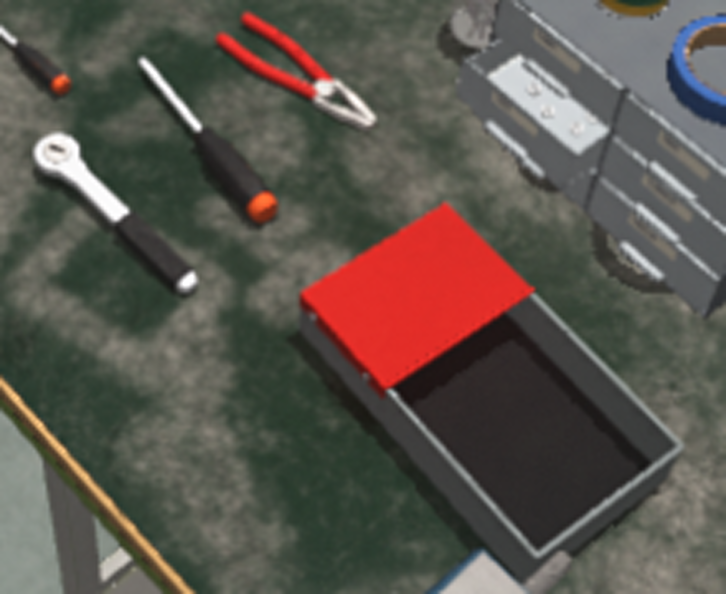

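Crop: the red cover's corners are at (445,203), (303,297), (387,389) and (533,290), and the tray's open end corners at (682,447) and (538,557). The driver's tip is at (143,60) and its butt at (265,212).

```bash
python3 - <<'E'
from h import *
q=lambda u,v,z:px('s0',255+u/3.3,160+v/3.3,z)
for n,u,v,z in [('c0',445,203,.053),('c1',303,297,.053),('c2',387,387,.053),('c3',533,290,.053),('r0',682,447,.05),('r1',538,557,.05),('tip',143,60,.013),('butt',265,212,.013),('neck',202,135,.013)]:
    print(n,q(u,v,z).round(4))
E
```

```text
c0 [0.6138 0.0935 0.053 ]
c1 [0.4669 0.1029 0.053 ]
c2 [0.4601 0.0057 0.053 ]
c3 [ 0.605  -0.0083  0.053 ]
r0 [ 0.5874 -0.1694  0.05  ]
r1 [ 0.4457 -0.1561  0.05  ]
tip [0.5493 0.3964 0.013 ]
butt [0.5193 0.2014 0.013 ]
neck [0.5331 0.297  0.013 ]
```

```bash
cat >> h.py <<'E'
D=np.array([-.152,-.988]);            # driver axis towards butt
def Rt(d,th=0):
    """tool down, x towards the blade (-d), tipped blade down by th deg"""
    d=np.array(d)/np.hypot(*d); x=np.array([-d[0],-d[1],0]); z=np.array([0,0,-1.]); y=np.cross(z,x)
    return R.from_matrix(np.c_[x,y,z])*R.from_rotvec([0,-np.radians(th),0])
def rel(pos,Rm,p0=None,R0=None):
    o=get_obs(); p0=o['tool_pos'] if p0 is None else p0; R0=R.from_rotvec(o['tool_rot']) if R0 is None else R0
    return np.r_[R0.inv().apply(np.array(pos)-p0)*100,(R0.inv()*Rm).as_rotvec()].round(3).tolist()
E
python3 -c "
from h import *
print(rel([.528,.261,.36],Rt(D)))"
```

```text
[-42.127, -21.299, 4.385, -0.002, 0.001, 1.409]
```

Emit:
{"op": "arm_command", "data": {
  "plan": [
    [[-42.1,-21.3,4.4,0,0,1.41],[-42.1,-21.3,4.4,0,0,1.41],[-42.1,-21.3,4.4,0,0,1.41],[-42.1,-21.3,4.4,0,0,1.41],[-42.1,-21.3,4.4,0,0,1.41],[-42.1,-21.3,4.4,0,0,1.41],[-42.1,-21.3,4.4,0,0,1.41],[-42.1,-21.3,4.4,0,0,1.41],[-42.1,-21.3,4.4,0,0,1.41],[-42.1,-21.3,4.4,0,0,1.41],[-42.1,-21.3,4.4,0,0,1.41],[-42.1,-21.3,4.4,0,0,1.41]]
  ]
}}

```text
t: 1.1
tool_pos: [0.5303, 0.2578, 0.3596]
tool_rot: [2.393, 2.033, -0.002]
contact_force: [-0.3, 0.5, -0.4]
opening: 0.0851
grip_force: 0.0
```

Emit:
{"op": "arm_command", "data": {
  "plan": [
    [[0,0,0,0,0,0.01],[0,0,0,0,0,0.01]]
  ]
}}

```text
t: 1.27
tool_pos: [0.528, 0.261, 0.3601]
tool_rot: [-2.396, -2.03, 0.002]
contact_force: [-0.3, 0.1, 0.3]
opening: 0.0854
grip_force: 0.0
```

```bash
python3 - <<'E'
from h import *
snap('wrist','w1'); o=get_obs(); print(o['t'],o['tool_pos'],o['tool_rot'],rel([.528,.261,.36],Rt(D)))
E
```

```text
1.3167 [0.52739541 0.26180393 0.36026683] [-2.39396106e+00 -2.03264946e+00  1.29810375e-03] [-0.07, 0.073, 0.027, -0.001, -0.0, -0.01]
```

View pics/w1.png

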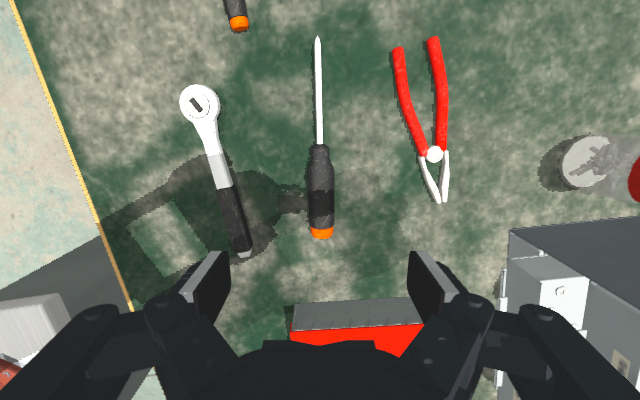

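The wrist view shows the driver's tip at (318,37), its butt end at (322,238) and the neck at (319,145).

```bash
python3 - <<'E'
from h import *
t=px('w1',318,37,.013);b=px('w1',322,238,.013)
d=(b-t)[:2];L=np.hypot(*d);d/=L
print(t,b,L,d,px('w1',319,145,.013), px('w1',319,190))
c=(t+d.tolist().__class__ and t)[:2]+150*d/1000
c2=b[:2]-.05*d
g=(c+c2)/2-.008*d
print(c,c2,g)
Rm=Rt(d)
print(rel([*g,.25],Rm),rel([*g,.176],Rm))
E
```

```text
[0.55133569 0.40007071 0.013     ] [0.52194694 0.1966636  0.013     ] 0.20551921968525855 [-0.14299756 -0.98972304] [0.5357063  0.30026134 0.013     ] [0.52837723 0.25621416 0.02719208]Traceback (most recent call last):
  File "<stdin>", line 5, in <module>
TypeError: unsupported operand type(s) for +: 'float' and 'type'
```

```bash
python3 - <<'E'
from h import *
d=[-.143,-.9897]; g=[.5306,.257]; Rm=Rt(d)
print(rel([*g,.25],Rm),rel([*g,.176],Rm))
E
```

```text
[-0.423, 0.409, 11.026, -0.001, -0.0, -0.019] [-0.424, 0.419, 18.426, -0.001, -0.0, -0.019]
```

Emit:
{"op": "arm_command", "data": {
  "plan": [
    [[-0.2,0.2,4,0,0,-0.015],[-0.4,0.35,8,0,0,-0.015],[-0.4,0.35,11,0,0,-0.015],[-0.4,0.35,14,0,0,-0.015],[-0.4,0.35,16,0,0,-0.015],[-0.4,0.35,17.5,0,0,-0.015],[-0.4,0.35,18.3,0,0,-0.015],[-0.4,0.35,18.3,0,0,-0.015],[-0.4,0.35,18.3,0,0,-0.015]]
  ],
  "gripper": -0.1
}}

```text
t: 2.07
tool_pos: [0.5302, 0.2579, 0.1782]
tool_rot: [-2.379, -2.052, -0.001]
contact_force: [0.0, -0.7, 1.1]
opening: 0.0469
grip_force: 0.0
```

Emit:
{"op": "arm_command", "data": {
  "plan": [
    [[0,0,0,0,0,0],[0,0,0,0,0,0],[0,0,0,0,0,0],[0,0,0,0,0,0],[0,0,0,0,0,0],[0,0,0,0,0,0],[0,0,0,0,0,0],[0,0,0,0,0,0]]
  ],
  "gripper": 1,
  "force": 70
}}

```text
t: 2.73
tool_pos: [0.5316, 0.2573, 0.1798]
tool_rot: [2.38, 2.049, 0.005]
contact_force: [-0.9, 0.5, 6.5]
opening: 0.0188
grip_force: 71.5
```

```bash
cat >> h.py <<'E'
C=np.array([.5285,-.032,.004]); TY=np.array([-.0905,-.996]); S,H=.144,.1655
def tcp(yt,zt,th,x=0):
    """TCP pose with the tip at tray (x,yt), height zt over the floor, blade down th deg"""
    Rm=Rt(TY,th); y=np.r_[TY,0]; xx=np.array([-TY[1],TY[0],0]) * -1 if False else np.cross(y,[0,0,1])
    M=Rm.as_matrix(); return C+xx*x+y*yt+[0,0,zt]-S*M[:,0]-H*M[:,2],Rm
E
python3 - <<'E'
from h import *
o=get_obs();print(o['tool_pos'],o['contact_force'])
print(rel(*tcp(-10,0,0)) and rel(*tcp(-.005,.1,25)),tcp(-.005,.1,25)[0])
print(rel([.5316,.257,.36],R.from_rotvec(o['tool_rot'])))
E
```

```text
[0.53158434 0.25726007 0.1797783 ] [-0.85225222  0.50051412  6.49412406]
[-34.173, 4.35, -13.56, -0.01, -0.438, -0.058] [ 0.52347193 -0.08733652  0.31485097]
[0.008, 0.051, -18.022, 0.0, 0.0, 0.0]
```

Emit:
{"op": "arm_command", "data": {
  "plan": [
    [[0,0,-2,0,0,0],[0,0,-5,0,0,0],[0,0,-9,0,0,0],[0,0,-13,0,0,0],[-2,0.2,-16.5,0,0,0],[-5.5,0.7,-18,0,0,-0.01],[-9.5,1.2,-18,0,0,-0.02],[-13.5,1.7,-18,0,0,-0.03],[-17.5,2.2,-18,0,0,-0.05],[-21.5,2.7,-18,0,-0.05,-0.058],[-25.5,3.2,-18,0,-0.14,-0.058],[-29,3.7,-17,0,-0.25,-0.058]]
  ]
}}

```text
t: 3.73
tool_pos: [0.5241, -0.0382, 0.35]
tool_rot: [2.187, 1.993, -0.284]
contact_force: [0.8, 0.0, -0.2]
opening: 0.0185
grip_force: 70.5
```

```bash
python3 -c "
from h import *
o=get_obs();print(o['tool_pos'],o['opening'])
print(rel(*tcp(-.005,.1,25)))"
```

```text
[ 0.52413087 -0.03824465  0.35000058] 0.018485486806854055
[-3.849, 0.402, 4.635, -0.004, -0.181, -0.001]
```

Emit:
{"op": "arm_command", "data": {
  "plan": [
    [[-2,0.2,2.3,0,-0.09,0],[-3.8,0.4,4.6,0,-0.18,0],[-3.8,0.4,4.6,0,-0.18,0],[-3.8,0.4,4.6,0,-0.18,0]]
  ]
}}

```text
t: 4.07
tool_pos: [0.5227, -0.0844, 0.3105]
tool_rot: [2.086, 1.904, -0.465]
contact_force: [0.4, 0.2, -0.9]
opening: 0.0188
grip_force: 70.5
```

```bash
python3 - <<'E'
from h import *
import cv2
snap('wrist','w2');a,_=snap('scene','s2'); 
cv2.imwrite('pics/s2c.png',cv2.resize(a[160:340,300:480],None,fx=3,fy=3,interpolation=cv2.INTER_CUBIC))
o=get_obs();print(o['tool_pos'],o['opening'],rel(*tcp(-.005,.1,25)))
E
```

```text
[ 0.52361115 -0.08351174  0.31287179] 0.019058531370000888 [-0.43, 0.02, -0.021, -0.006, -0.007, 0.002]
```

View pics/w2.png

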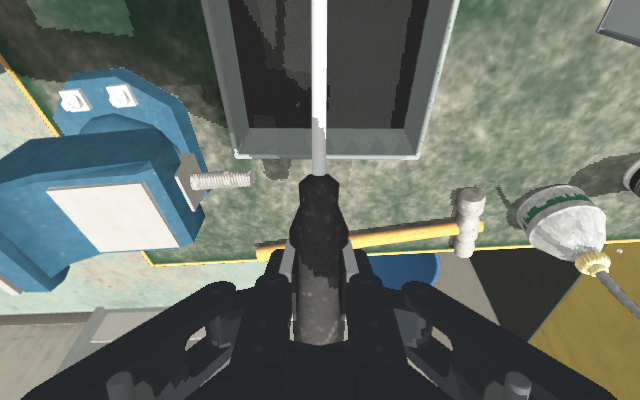

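View pics/s2c.png

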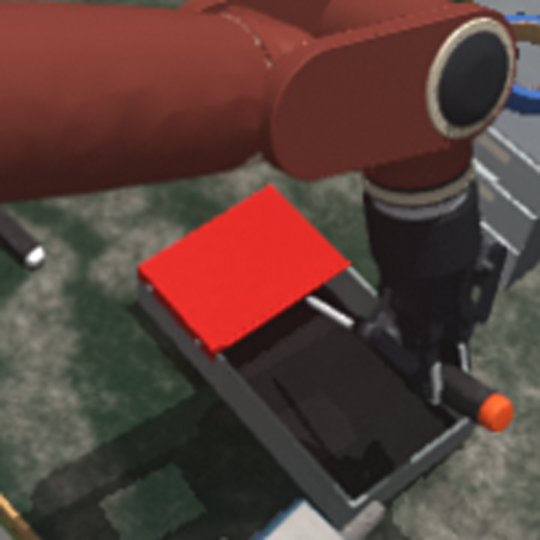

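The scene crop shows the tip at about (308,298), just past the cover edge on the open side and above it. The wrist view shows the shank centred over the tray.

```bash
python3 - <<'E'
from h import *
o=get_obs(); M=R.from_rotvec(o['tool_rot']).as_matrix()
tip=o['tool_pos']+S*M[:,0]+H*M[:,2]; print('tip pred',tip.round(4))
print('tip seen', px('s2',300+308/3,160+298/3,tip[2]).round(4))
print('butt seen', px('s2',300+497/3,160+411/3).round(4),'pred',(tip-.2*M[:,0]).round(4))
# along-shank: wrist rays for neck
print('neck seen',px('w2',319,178).round(4),'pred',(tip-.1*M[:,0]).round(4))
E
```

```text
tip pred [ 0.5279 -0.0215  0.1025]
tip seen [ 0.5251 -0.0242  0.1025]
butt seen [ 0.5052 -0.2003  0.1923] pred [ 0.5118 -0.2027  0.1856]
neck seen [ 0.5197 -0.111   0.146 ] pred [ 0.5199 -0.1121  0.1441]
```

```bash
python3 - <<'E'
from h import *
for p in [(-.01,.1,25),(-.01,.04,25),(-.01,.012,25)]: print(p,rel(*tcp(*p)))
b=tcp(-.01,.012,25)
for p in [(-.04,.012,25),(-.07,.012,25),(-.08,.014,15),(-.087,.015,6),(-.09,.017,0)]: print(p,rel(*tcp(*p),*b))
E
```

```text
(-0.01, 0.1, 25) [0.025, 0.019, -0.229, -0.006, -0.007, 0.002]
(-0.01, 0.04, 25) [2.52, 0.059, 5.227, -0.006, -0.007, 0.002]
(-0.01, 0.012, 25) [3.684, 0.077, 7.774, -0.006, -0.007, 0.002]
(-0.04, 0.012, 25) [2.719, -0.0, -1.268, 0.0, 0.0, 0.0]
(-0.07, 0.012, 25) [5.438, -0.0, -2.536, 0.0, 0.0, 0.0]
(-0.08, 0.014, 15) [3.605, -0.0, -0.388, 0.0, 0.175, 0.0]
(-0.087, 0.015, 6) [2.249, -0.0, 2.063, 0.0, 0.332, 0.0]
(-0.09, 0.017, 0) [1.395, -0.0, 3.802, 0.0, 0.436, 0.0]
```

Emit:
{"op": "arm_command", "data": {
  "plan": [
    [[0.9,0.05,1.7,0,0,0],[1.7,0.05,3.4,0,0,0],[2.5,0.05,5.2,0,0,0],[3.2,0.07,6.7,0,0,0],[3.6,0.07,7.7,0,0,0],[3.6,0.07,7.7,0,0,0],[3.6,0.07,7.7,0,0,0]]
  ]
}}

```text
t: 4.75
tool_pos: [0.524, -0.0827, 0.228]
tool_rot: [2.081, 1.903, -0.461]
contact_force: [0.1, 1.4, -0.5]
opening: 0.0182
grip_force: 70.5
```

```bash
python3 - <<'E'
from h import *
import cv2
a,_=snap('scene','s3'); b,_=snap('side','d3')
f=lambda i:cv2.resize(i,(540,400),interpolation=cv2.INTER_CUBIC)
cv2.imwrite('pics/c3.png',np.vstack([f(a[200:340,320:509]),f(b[80:180,250:385])])[::1][:,:][:800] if 0 else np.hstack([cv2.resize(a[200:340,330:470],(400,400)),cv2.resize(b[80:180,260:360],(400,400))]))
o=get_obs(); M=R.from_rotvec(o['tool_rot']).as_matrix()
print(o['contact_force'],'tip pred',(o['tool_pos']+S*M[:,0]+H*M[:,2]).round(4),rel(*tcp(-.01,.012,25)))
E
```

```text
[ 0.03623438 -0.36037193 -1.92483892] tip pred [ 0.5292 -0.0214  0.0188] [0.157, -0.064, 0.192, -0.004, -0.006, 0.001]
```

View pics/c3.png

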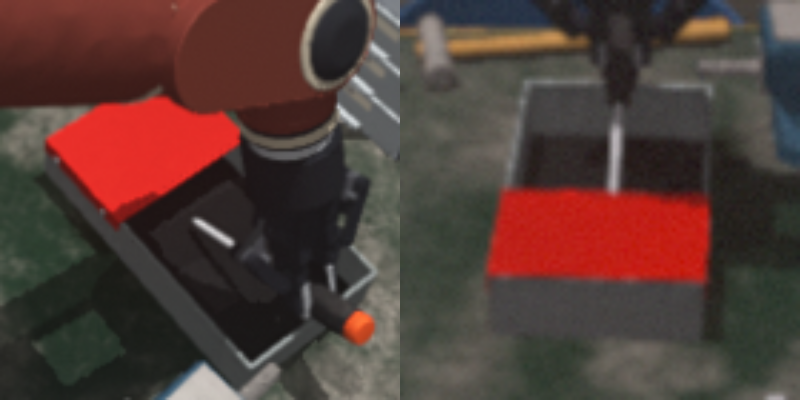

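The blade tip is inside the opening, below the rim and centred, with the handle above the end rim. Next I feed it under the cover and bring it level.

Emit:
{"op": "arm_command", "data": {
  "plan": [
    [[1.4,0,-0.6,0,0,0],[2.8,0,-1.2,0,0,0],[4.2,0,-1.8,0,0,0],[5.4,0,-2.4,0,0,0],[5.4,0,-2.4,0,0,0],[4.5,0,-1.4,0,0.09,0],[3.6,0,-0.3,0,0.175,0],[2.9,0,0.9,0,0.25,0],[2.25,0,2.0,0,0.33,0],[1.8,0,2.9,0,0.385,0],[1.5,0,3.5,0,0.44,0],[1.5,0,3.5,0,0.44,0]]
  ]
}}

```text
t: 5.85
tool_pos: [0.5233, -0.0858, 0.1897]
tool_rot: [-2.314, -2.107, -0.005]
contact_force: [-1.2, -0.3, -1.1]
opening: 0.0183
grip_force: 70.5
```

```bash
python3 - <<'E'
from h import *
o=get_obs(); M=R.from_rotvec(o['tool_rot']).as_matrix()
print(o['tool_pos'],o['contact_force'],o['wrist_torque'],o['opening'],'tip pred',(o['tool_pos']+S*M[:,0]+H*M[:,2]).round(4),rel(*tcp(-.09,.0135,0)))
E
```

```text
[ 0.52327793 -0.08579598  0.18973562] [-1.19251199 -0.34472572 -1.07540313] [ 0.02078594  0.05066764 -0.00871227] 0.018268766542110387 tip pred [0.5358 0.0594 0.0257] [-0.001, 0.038, 0.673, -0.007, -0.01, -0.003]
```

Emit:
{"op": "arm_command", "data": {
  "plan": [
    [[0,0,0.2,0,-0.005,0],[0,0,0.4,0,-0.005,0],[0,0,0.55,0,-0.005,0],[0,0,0.7,0,-0.005,0],[0,0,0.7,0,-0.005,0],[0,0,0.7,0,-0.005,0]]
  ]
}}

```text
t: 6.35
tool_pos: [0.5238, -0.0836, 0.1838]
tool_rot: [-2.314, -2.113, 0.003]
contact_force: [-2.7, 0.0, 6.4]
opening: 0.0184
grip_force: 71.5
```

The contact force is 6.4 N up, so it is resting on the floor. I release it and retreat straight up.

Emit:
{"op": "arm_command", "data": {
  "plan": [
    [[0,0,0,0,0,0],[0,0,0,0,0,0],[0,0,0,0,0,0],[0,0,0,0,0,0],[0,0,0,0,0,0],[0,0,0,0,0,0]]
  ],
  "gripper": -0.1
}}

```text
t: 6.85
tool_pos: [0.5233, -0.0839, 0.1823]
tool_rot: [-2.314, -2.111, 0.002]
contact_force: [-0.1, 0.6, -0.3]
opening: 0.0468
grip_force: 0.0
```

Emit:
{"op": "arm_command", "data": {
  "plan": [
    [[0,0,-1,0,0,0],[0,0,-3,0,0,0],[0,0,-6,0,0,0],[0,0,-10,0,0,0],[0,0,-14,0,0,0],[0,0,-17,0,0,0],[-2,0,-19,0,0,0],[-3,0,-20,0,0,0],[-3,0,-20,0,0,0],[-3,0,-20,0,0,0]]
  ]
}}

```text
t: 7.68
tool_pos: [0.5216, -0.1153, 0.3819]
tool_rot: [-2.315, -2.109, 0.001]
contact_force: [0.4, -0.6, -0.6]
opening: 0.0467
grip_force: 0.0
```

```bash
python3 - <<'E'
from h import *
a,_=snap('wrist','w4');b,_=snap('side','d4')
cv2.imwrite('pics/c4.png',np.hstack([cv2.resize(a,(480,300)),cv2.resize(b[80:180,260:360],(300,300))]))
print(get_obs()['contact_force'])
E
```

```text
[-0.82351975  0.68457183 -0.61615686]
```

View pics/c4.png

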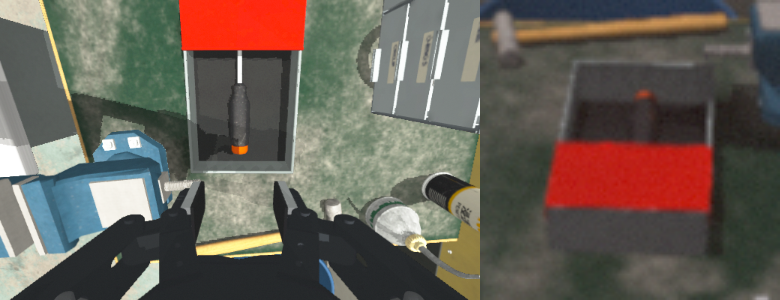

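The driver lies flat in the middle of the tray. Its shank runs under the cover, the handle is free in the open part, and the gripper is clear.

```bash
python3 -c "
from station import *
print(finish_job())"
```

```text
the job is handed in; nothing more can be done
None
```

The largest screwdriver lies flat on the tray floor, its blade tip an estimated 60 mm under the red cover and its handle free in the open part; the arm never touched the ratchet or pliers, and I handed the job in at about 8 s.

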